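# Clear the printer cover and hold it open

### The job

A refill cartridge has been left standing on the printer's access cover: set it down upright in the one free bay of the cartridge rack (lower it in, do not drop it) and let go of it. Then lift the cover, which has a bar handle, to 50 degrees from closed and hold it there so that I can look at the carriage; the cover falls shut by itself, so finish while still holding it. Leave everything else on the desk as it is.

Things in the scene. Friction and masses are not known exactly. Their poses are not given: they have to be found in the camera images.
- cartridge: the frosted plastic refill cartridge standing on the printer cover, behind and to the side of the bar handle: a block 56 mm long (its x axis), 18 mm thick (its y axis), 60 mm high, with an 8 mm wide, 6 mm high filler nub on top, 18 mm from the middle towards +x; about 50 g. Origin at the centre of its underside, z up. May stand either way round in a bay
- bay_pad: thin dark rubber pad (50 x 20 x 2 mm, fixed) on the floor of the rack's free bay; origin at the centre of its underside, 3 mm above the desk, x along the length of the bay, z up. A cartridge in this bay stands on the pad, 5 mm above the desk
- rack: low frosted plastic rack, fixed, on the left or the right of the printer: 70 mm (its x) by 119 mm (its y), four bays side by side along y at 29 mm spacing (centres at y = -43.5, -14.5, 14.5, 43.5 mm), each 64 mm long in x and 26 mm wide in y; floor 3 mm thick, walls 3 mm thick, their tops only 18 mm above the desk. Three bays hold cartridges standing on the floor, their long side along x; which one is free changes. Origin at the centre of the underside
- stock0: one of three spare cartridges, the same as cartridge, standing upright in the other bays of the rack; leave it there. Origin at the centre of its underside
- stock1: one of three spare cartridges, the same as cartridge, standing upright in the other bays of the rack; leave it there. Origin at the centre of its underside
- stock2: one of three spare cartridges, the same as cartridge, standing upright in the other bays of the rack; leave it there. Origin at the centre of its underside
- printer: compact inkjet printer, fixed: 200 mm deep (its x, which points away from the robot), 380 mm wide (its y), 85 mm high; origin at the centre of its underside. On its top lies the dark access cover, 135 mm (x) by 260 mm (y), 8 mm thick, top face 93 mm above the desk when shut, hinged along its far edge
- cover (a joint): angle of the access cover in rad: 0 shut, growing as its near edge is lifted; 50 degrees is 0.873; stop at 1.3. It weighs 0.28 kg and falls shut from any angle when let go
- cover_hinge (a point): middle of the cover's hinge line, on the far edge of the cover, 85 mm above the desk; the hinge runs along the printer's y
- cover_handle (a point): middle of the cover's steel bar handle: a round bar 12 mm in diameter along the printer's y, 80 mm between its two 12 mm end posts' centres, its centre line 36 mm above the cover's top face, 20 mm behind the cover's near edge and 115 mm in front of the hinge; with the cover shut it is 129 mm above the desk and 44 mm above the hinge. The point is 65 mm to the printer's -y of the cover's middle and turns with the cover
- ink_bottle0: bystander, to be left alone: upright ink bottle, 44 mm wide, 110 mm high, on the left; origin on its underside
- ink_bottle1: bystander, to be left alone: upright ink bottle, 44 mm wide, 110 mm high, on the right; origin on its underside
- screwdriver: bystander, to be left alone: screwdriver lying in front of the printer; origin on its underside
- tape_roll: bystander, to be left alone: roll of tape, 64 mm wide, 19 mm high, in front of the printer; origin on its underside
- damper_tray: bystander, fixed, 55 x 125 mm, 52 mm high: tray of four round ink dampers on the other side of the printer from the rack; origin at the centre of its underside
Things that resemble listed ones, but are neither listed nor needed, are in the scene too. Leave any turquoise or yellow look-alike of the cartridge alone.

How it is judged:
By the outcome, as a careful person would: the job done as asked, in the order asked, and still so for the second after the job is handed in, while the arm keeps its last pose, push and grip.
It also fails if it takes over 58 s, if anything falls off the work surface, if the arm or the gripper's body presses on something with over 40 N, if the wrist force passes 120 N, or if a joint passes its speed limit or range.

### The arm

A 6-joint arm with a two-finger parallel gripper is mounted at the origin on the work surface. World frame = base frame: x ahead of the robot, y to its left, z up, the work surface at z = 0. Lengths are in m, angles in degrees, forces in N, time in s.
With the tool pointing down it reaches from about 0.25 to 0.725 m from the base axis. Payload 9.7 kg.
Tool frame: the origin (TCP) lies at the very end of the fingers, on their centre line; the grasp point (between the pads) lies grasp_offset behind it (grasp_offset is the distance from the TCP to the grasp point, in m); z points along the fingers, y is the line along which they close (so a half turn about z gives the same grasp; the last joint's range is limited). The gripper opens to 85 mm and grips with 20 to 120 N. Pads are 22 mm wide; open, the fingers measure 114 mm over their backs; the gripper's body (76 mm by 85 mm) begins 54 mm behind the grasp point. The pads swing forward as they close: fully open they stand 13 mm farther back than shut.
Start: joints at [67.781, 4.979, 10.078, 95.1, 0, 90], TCP at [0.208, 0.509, 0.192] pointing down, gripper open.
Joint ranges: [-179.16, 179.16], [-48.56, 103.87], [-65.8, 70.77], [-126.05, 130.52], [-82.76, 87.17], [-180, 180]. Speed limits (degrees/s): [127.2, 127.2, 147.25, 180, 180, 180].

### API

Orientations are given as [roll, pitch, yaw] about the fixed x, y, z axes, in that order (R = Rz(yaw) Ry(pitch) Rx(roll)).
In Python, from workcell import get_obs, camera, calibration, job_done, recognise, cut_out, mark_of, grasp_offset gives the robot as it stands.
- The arm moves only by the tool servo_tool, never from a script. Its argument "moves" is a list of rows, each a list of 3 entries, a list of its own where there are three numbers: the turn, a rotation vector about the tool's x, y, z in degrees, then the shift along the tool's x, y, z in m, then the opening in per cent of the stroke, from 0 (shut) to 100 (fully open). In form: [[[ax, ay, az], [x, y, z], claw], ...]. A call has 1 to 12 rows; each row shifts and turns the commanded pose from where the row before left it, along the tool's axes as they then stand; what a row does not reach is not made up. A row lasts 1/10 s, in which the tool goes at most 50 mm and 8.59 degrees, less where a joint would pass 70% of its speed; a pose out of reach is approached as far as the arm can. A call is refused whole if a number of a shift passes 0.05 or a number of a turn 8.59, either way. A call with a gripper value outside its range is refused whole. The fingers move at their own pace and stop on an object; "force" is the grip in N (left out, the last holds). Time passes only in rows, so rows that do not move let the fingers close. It gives the time, the measured TCP pose, the force, the opening and the grip force at its end, in the units of the state.
- get_obs(): the state, without advancing time (a new reading comes with each control period).
- camera(name): name is "scene" or "side" or "wrist"; returns (picture, depth): 384x512x3 uint8, red, green, blue; 384x512 float32, m along the optical axis (not along the pixel's ray), 0 where there is no reading.
- calibration(name): a dict with "camera_matrix" (3x3 intrinsics, pixels), "R" (3x3) and "t" (3): a world point X has camera coordinates R X + t. Camera axes: x right, y down, z forward; pixel columns grow to the right and rows downward; lengths in m; the calibration is good to about 2 mm. A picture is of the moment at which its call begins: read the wrist's pose just before it. calibration takes no time and is no camera call; for the wrist camera it gives the pose at the moment of the call.
- job_done(): hands the job in; it is judged then, once.
Trained networks look in the newest picture that a camera, given by its name, has taken for a name from the list of things; names that differ only in an ending like _2 or _b are one class to them, and where a whole thing is asked for, a point or a joint stands for the part that bears it (a point fixed in the world has none). Each returns a list of dicts, best first, with "score" (0 to 1); they miss things now and then, are a little off and sometimes report something else, mostly with a low value. They report only what shows in the picture. A call takes as long as a camera call. They do not tell look-alikes from the thing itself.
- recognise(name, camera): "xyz" ([x, y, z] in m, in the coordinates of the camera as it stood for that picture, good to about 4 mm: the middle of the surface that is visible of it).
- cut_out(name, camera): "mask" (384x512 bool, what is visible of it).
- mark_of(name, camera): "xyz" ([x, y, z] in m, in the coordinates of the camera as it stood for that picture, good to about 4 mm: a listed point, or the origin of a listed thing).
The state is a dict: "time": time; "q": joint angles; "qd": joint speeds; "joint_efforts": joint torques, N m; "ee_pos": TCP position; "tcp_rot": TCP orientation; "wrist_force": force on the tool from outside, world axes, zero at the start; "torque": the same for the moment, N m; "opening": finger opening in m; "grasp_force": force on a finger pad.
Only numpy, scipy, OpenCV 4.12 (cv2) and the standard library are available. Lean on these libraries where they do the work, as an engineer would, in place of code of your own. Each camera call takes 0.05 s, during which the arm holds its last target. There are 200 camera calls.

## Working session

There is one attempt and no reset: what is moved stays moved. The work goes in short steps, Python scripts to look and compute and a tool call to move; the robot and the scene stay as the last step left them, time stands still between calls to the robot, and variables do not carry over. Pictures are saved under pics/ and viewed, at most 10 in all, crops included, and the job is handed in when it is done.

Besides the shell and the picture viewer there is one more tool, called after "Emit:" as name([rows], argument=value, ...), one row to a line, values as JSON. servo_tool: Moves the arm, as the interface text tells. Its arguments: {"type":"object","properties":{"moves":{"type":"array"},"force":{"type":"number"}},"required":["moves"]}

```bash
ls; mkdir -p pics; cat > h.py <<'E'
import numpy as np, cv2
from workcell import *
from scipy.spatial.transform import Rotation as Ro
def toW(c,p):
    k=calibration(c); return np.array(k["R"]).T@(np.array(p)-np.array(k["t"]))
def cloud(c,d):
    k=calibration(c);K=np.array(k["camera_matrix"]);v,u=np.mgrid[:384,:512]
    P=np.stack([(u-K[0,2])/K[0,0]*d,(v-K[1,2])/K[1,1]*d,d],-1)
    return (P-np.array(k["t"]))@np.array(k["R"])
def pix(c,X):
    k=calibration(c);x=np.array(k["R"])@np.array(X)+np.array(k["t"]);x=np.array(k["camera_matrix"])@x
    return (x[:2]/x[2]).round().astype(int)
E
python3 - <<'E'
from h import *
o=get_obs();print(o["time"],grasp_offset,o["ee_pos"],o["tcp_rot"],o["opening"])
ims=[]
for c in ["scene","side"]:
    im,d=camera(c);ims.append(im)
    cv2.imwrite(f"pics/{c}0.png",cv2.resize(im[...,::-1],(768,576)))
    for n in ["cartridge","bay_pad","rack","stock0","printer","cover_handle","cover_hinge","damper_tray","ink_bottle0","tape_roll","screwdriver"]:
        for r in mark_of(n,c)[:5]:
            X=toW(c,r["xyz"]);print(c,n,round(r["score"],2),X.round(3),pix(c,X))
print(get_obs()["time"])
E
```

```text
pics
0.0 0.0187 [0.20788858 0.50890368 0.19168211] [-1.79924591e+02  2.58559396e-04  1.57780323e+02] 0.0853921434911083
scene cartridge 0.94 [ 0.605  0.219 -0.002] [315 275]
scene cartridge 0.85 [ 0.441 -0.007  0.002] [288 196]
scene cartridge 0.8 [0.602 0.008 0.092] [255 206]
scene cartridge 0.75 [ 0.762  0.248 -0.   ] [283 326]
scene cartridge 0.6 [ 0.477  0.2   -0.005] [337 242]
scene bay_pad 0.45 [0.518 0.34  0.004] [376 281]
scene rack 0.72 [0.512 0.395 0.002] [397 294]
scene rack 0.69 [ 0.513  0.353 -0.003] [380 285]
scene rack 0.19 [ 0.377  0.112 -0.003] [332 206]
scene stock0 0.72 [ 0.521  0.311 -0.002] [364 276]
scene stock0 0.57 [0.513 0.395 0.004] [397 294]
scene stock0 0.52 [0.52  0.368 0.001] [385 289]
scene printer 0.72 [ 0.628 -0.044 -0.001] [236 224]
scene cover_handle 0.73 [ 0.626 -0.044 -0.   ] [236 223]
scene cover_handle 0.69 [ 0.614 -0.439  0.002] [157 158]
scene cover_handle 0.58 [ 0.554 -0.103  0.131] [238 167]
scene cover_hinge 0.7 [0.516 0.34  0.003] [376 281]
scene cover_hinge 0.55 [ 0.668 -0.04   0.084] [225 212]
scene damper_tray 0.76 [ 0.471 -0.323 -0.003
[... 710 characters left out ...]
7] [225 310]
side stock0 0.81 [0.516 0.369 0.006] [218 330]
side stock0 0.69 [0.512 0.396 0.006] [214 340]
side printer 0.96 [ 0.624 -0.044  0.002] [240 201]
side cover_handle 0.94 [ 0.55  -0.105  0.131] [271 161]
side cover_hinge 0.93 [ 0.674 -0.048  0.087] [224 175]
side cover_hinge 0.71 [0.512 0.396 0.008] [214 340]
side cover_hinge 0.59 [ 0.393 -0.126 -0.004] [323 203]
side damper_tray 0.7 [ 0.471 -0.326  0.003] [316 154]
side ink_bottle0 0.75 [ 0.615 -0.448 -0.   ] [285 125]
side ink_bottle0 0.57 [0.63  0.414 0.004] [166 331]
side ink_bottle0 0.21 [ 0.622 -0.045  0.004] [241 200]
side tape_roll 0.69 [0.377 0.113 0.   ] [305 265]
side screwdriver 0.66 [ 0.389 -0.124 -0.001] [324 203]
1.2
```

View images.

View pics/scene0.png

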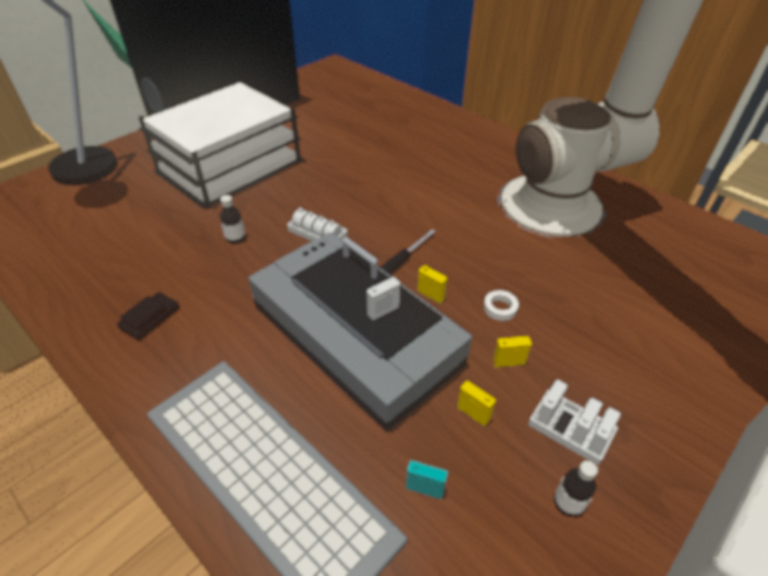

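View pics/side0.png

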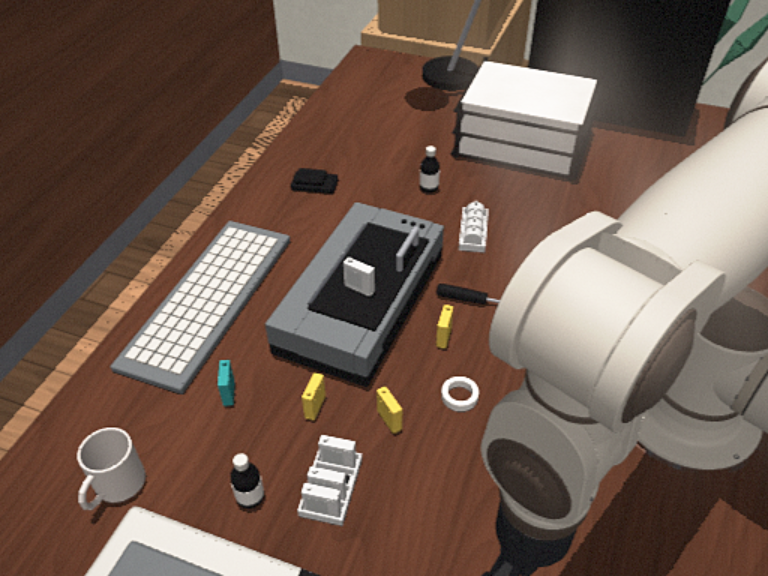

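```bash
python3 - <<'E'
from h import *
def rect(P,s):
    if len(P)<15: print(s,len(P));return
    xy=P[:,:2].astype(np.float32)*1000
    r=cv2.minAreaRect(xy);print(s,len(P),"c",np.round(r[0],1),"size",np.round(r[1],1),"ang",round(r[2],1),"zmed",np.median(P[:,2]).round(4), "mean",xy.mean(0).round(1))
for c in ["scene","side"]:
    im,d=camera(c);W=cloud(c,d);ok=d>0
    def sel(x0,x1,y0,y1,z0,z1):
        return W[ok&(W[...,0]>x0)&(W[...,0]<x1)&(W[...,1]>y0)&(W[...,1]<y1)&(W[...,2]>z0)&(W[...,2]<z1)]
    rect(sel(.56,.66,-.05,.06,.146,.156),c+" cart top")
    rect(sel(.56,.66,-.05,.06,.100,.160),c+" cart all")
    rect(sel(.56,.66,-.05,.06,.1565,.166),c+" nub")
    rect(sel(.45,.60,.27,.44,.012,.022),c+" rack walls")
    rect(sel(.45,.60,.27,.44,.008,.075),c+" rack all")
    for y0,y1 in [(.295,.328),(.355,.383),(.383,.412)]: rect(sel(.45,.60,y0,y1,.055,.068),c+" stock")
    rect(sel(.5,.62,-.2,-.03,.120,.140),c+" handle")
    rect(sel(.45,.80,-.3,.2,.080,.088),c+" printertop")
    rect(sel(.45,.80,-.3,.2,.0895,.098),c+" cover")
im,_=camera("side")
cv2.imwrite("pics/crop.png",cv2.resize(im[150:220,200:320,::-1],None,fx=5,fy=5,interpolation=cv2.INTER_CUBIC))
E
```

```text
scene cart top 134 c [606.4   9.1] size [20.9 55.3] ang 76.3 zmed 0.1519 mean [607.1  11.6]
scene cart all 403 c [606.5   9.7] size [21.  55.9] ang 78.6 zmed 0.1354 mean [610.7  14.3]
scene nub 8
scene rack walls 404 c [518.3 353.4] size [ 74.1 118.7] ang 7.1 zmed 0.0169 mean [529.4 357.2]
scene rack all 1237 c [518.3 353.4] size [ 74.1 118.7] ang 7.1 zmed 0.0434 mean [528.3 359.4]
scene stock 158 c [525.2 310.4] size [56.3 19.3] ang 6.6 zmed 0.0623 mean [526.6 311.1]
scene stock 169 c [517.1 368.1] size [57.5 18.3] ang 8.2 zmed 0.0622 mean [518.7 368.2]
scene stock 182 c [512.8 396.4] size [58.3 18.8] ang 6.9 zmed 0.062 mean [515.7 396.9]
scene handle 130 c [ 552.9 -102. ] size [90.2 12.5] ang 86.1 zmed 0.1321 mean [554.3 -98.6]
scene printertop 4262 c [625.5 -42. ] size [382.1 201.3] ang 87.0 zmed 0.0844 mean [658.8  -8.7]
scene cover 3182 c [605.1 -40.5] size [261.6 141.3] ang 86.9 zmed 0.0924 mean [613.3 -32.3]
side cart top 112 c [605.1   8.5] size [21.1 56.7] ang 78.0 zmed 0.1528 mean [602.7  10.6]
side cart all 374 c [607.3  21.6] size [47.7 57.9] ang 78.0 zmed 0.1352 mean [602.1  13.6]
side nub 19 c [604.7  10. ] size [14.3 43.4] ang 83.3 zmed 0.1571 mean [606.7   9.3]
side rack walls 376 c [518.  351.8] size [ 71.5 121.7] ang 7.5 zmed 0.0176 mean [509.7 360.5]
side rack all 1580 c [517.8 351.9] size [ 71.8 121.9] ang 7.5 zmed 0.0465 mean [512.9 360.5]
side stock 184 c [522.7 308.8] size [55.5 20. ] ang 5.6 zmed 0.0634 mean [521.3 310.5]
side stock 201 c [516.6 369.2] size [56.4 26.3] ang 0.9 zmed 0.0634 mean [513.8 367.7]
side stock 209 c [512.8 395.1] size [55.9 19.9] ang 9.4 zmed 0.0634 mean [510.9 396.4]
side handle 114 c [ 550.8 -104.7] size [92.1 12.9] ang 86.9 zmed 0.1343 mean [549.9 -99.6]
side printertop 2698 c [624.4 -43.9] size [386.1 201.5] ang 87.1 zmed 0.0857 mean [637.   -4.5]
side cover 2772 c [622.6 -41.9] size [376.5 195.5] ang 87.1 zmed 0.0941 mean [604.9 -30.7]
```

View pics/crop.png

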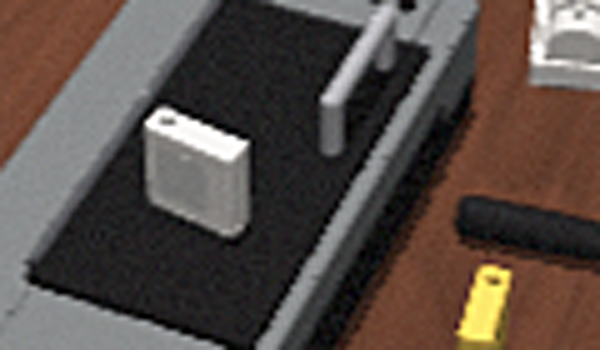

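Emit:
servo_tool([
  [[0,0,8],[0,0,-0.007],100],
  [[0,0,8],[0,0,-0.007],100],
  [[0,0,8],[0,0,-0.007],100],
  [[0,0,8],[0,0,-0.007],100],
  [[0,0,8],[0,0,-0.007],100],
  [[0,0,8],[0,0,-0.007],100],
  [[0,0,8],[0,0,-0.007],100],
  [[0,0,8],[0,0,-0.007],100],
  [[0,0,8],[0,0,-0.007],100],
  [[0,0,8.3],[0,0,-0.007],100],
  [[0,0,0],[0,0,0],100],
])

```text
time: 2.45
ee_pos: [0.2081, 0.5094, 0.2633]
tcp_rot: [180.0, -0.1, 77.4]
wrist_force: [-0.1, -0.2, -0.1]
opening: 0.0854
grasp_force: 0.0
```

```bash
cat >> h.py <<'E'
def rel(p,yaw=None):
    o=get_obs();R=Ro.from_euler("xyz",o["tcp_rot"],degrees=True)
    print("t",round(o["time"],2),"pos",np.round(o["ee_pos"],4),"rot",np.round(o["tcp_rot"],2),"open",round(o["opening"],4),"F",np.round(o["wrist_force"],1))
    print("tool shift",(R.inv().apply(np.array(p)-o["ee_pos"])).round(4), "az", None if yaw is None else round((o["tcp_rot"][2]-yaw+180)%360-180,2))
E
python3 -c "
from h import *
rel([.6055,.009,.25],77.5)"
```

```text
t 2.45 pos [0.2081 0.5094 0.2633] rot [ 1.7999e+02 -8.0000e-02  7.7350e+01] open 0.0854 F [-0.1 -0.2 -0.1]
tool shift [-0.4013  0.4973  0.0128] az -0.15
```

Emit:
servo_tool([
  [[0,0,0],[-0.0123,0.0427,0],100],
  [[0,0,0],[-0.0123,0.0427,0],100],
  [[0,0,0],[-0.0123,0.0427,0],100],
  [[0,0,0],[-0.0123,0.0427,0],100],
  [[0,0,0],[-0.0123,0.0427,0],100],
  [[0,0,0],[-0.0123,0.0427,0],100],
  [[0,0,0],[-0.0123,0.0427,0],100],
  [[0,0,0],[-0.0123,0.0427,0],100],
  [[0,0,0],[0,0,0],100],
  [[0,0,0],[0,0,0],100],
])

```text
time: 3.45
ee_pos: [0.5207, 0.3384, 0.2614]
tcp_rot: [-179.9, 0.1, 77.6]
wrist_force: [-0.7, -1.1, 0.2]
opening: 0.0855
grasp_force: 0.0
```

```bash
python3 - <<'E'
from h import *
rel([.6055,.009,.25],77.5)
k=calibration("wrist");print("cam pos",(-np.array(k["R"]).T@k["t"]).round(3),"axis",np.array(k["R"])[2].round(2))
im,d=camera("wrist");W=cloud("wrist",d)
for n in ["bay_pad","stock0","rack"]:
    for r in mark_of(n,"wrist")[:4]: X=toW("wrist",r["xyz"]);print(n,round(r["score"],2),X.round(4),pix("wrist",X))
for r in cut_out("bay_pad","wrist")[:2]:
    P=W[r["mask"]&(d>0)];print("pad",len(P),cv2.minAreaRect((P[:,:2]*1000).astype(np.float32)),np.median(P[:,2]))
for m,s in [((W[...,2]>.058)&(W[...,2]<.066),"tops")]:
    n,lab=cv2.connectedComponents((m&(d>0)).astype(np.uint8))
    for i in range(1,n):
        P=W[lab==i]
        if len(P)>100: print(s,len(P),cv2.minAreaRect((P[:,:2]*1000).astype(np.float32)))
m=(W[...,2]>.012)&(W[...,2]<.022)&(d>0);P=W[m];print("rack",cv2.minAreaRect((P[:,:2]*1000).astype(np.float32)))
cv2.imwrite("pics/wrist1.png",im[...,::-1])
E
```

```text
t 3.45 pos [0.5207 0.3384 0.2614] rot [-1.7994e+02  5.0000e-02  7.7560e+01] open 0.0855 F [-0.7 -1.1  0.2]
tool shift [-0.3034  0.1537  0.0115] az 0.06
cam pos [0.539 0.421 0.443] axis [-0.07 -0.32 -0.95]
bay_pad 0.74 [ 5.180e-01  3.403e-01 -4.000e-04] [258 147]
stock0 0.9 [0.5173 0.3652 0.003 ] [254 130]
stock0 0.8 [0.5099 0.402  0.0053] [243 105]
rack 0.59 [0.5187 0.3548 0.0035] [257 137]
pad 442 ((518.6126098632812, 340.483642578125), (48.193824768066406, 19.431419372558594), 7.73618745803833) 0.005506100234066764
pad 9761 ((654.8870239257812, 140.99990844726562), (402.22454833984375, 251.0957794189453), 87.73302459716797) 0.08501454945801683
tops 134 ((809.5497436523438, 438.6949462890625), (4.2473626136779785, 30.74709701538086), 38.579402923583984)
tops 705 ((510.8591613769531, 398.2234191894531), (55.6329345703125, 19.062307357788086), 7.594365119934082)
tops 659 ((514.536865234375, 369.74517822265625), (55.902156829833984, 18.750492095947266), 6.99776029586792)
tops 592 ((522.0836791992188, 312.167236328125), (55.75917434692383, 18.540769577026367), 6.855988025665283)
tops 563 ((759.8933715820312, 249.1183319091797), (18.016847610473633, 55.95842742919922), 26.0457763671875)
tops 483 ((604.9153442382812, 222.52569580078125), (18.054729461669922, 55.88078689575195), 2.7174715995788574)
tops 445 ((474.48565673828125, 203.95849609375), (18.583858489990234, 55.748287200927734), 50.62660598754883)
tops 195 ((695.0050659179688, 145.74998474121094), (2.7861688137054443, 76.16809844970703), 87.11351013183594)
tops 178 ((570.6895141601562, 151.4020538330078), (4.125655651092529, 73.71294403076172), 87.45601654052734)
rack ((452.6835632324219, 254.9156494140625), (596.2196044921875, 880.959716796875), 85.69638061523438)
```

View pics/wrist1.png

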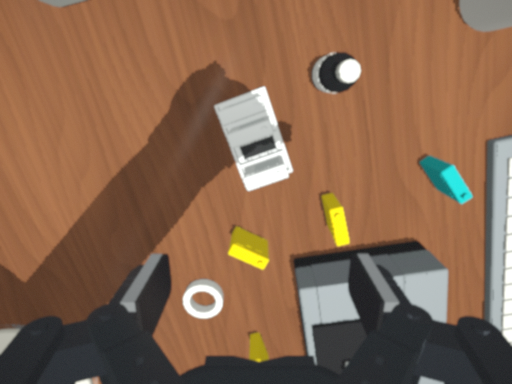

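Emit:
servo_tool([
  [[0,0,0],[-0.0433,0.022,0],100],
  [[0,0,0],[-0.0433,0.022,0],100],
  [[0,0,0],[-0.0433,0.022,0],100],
  [[0,0,0],[-0.0433,0.022,0],100],
  [[0,0,0],[-0.0433,0.022,0],100],
  [[0,0,0],[-0.0433,0.022,0],100],
  [[0,0,0],[-0.0433,0.022,0],100],
  [[0,0,0],[0,0,0],100],
  [[0,0,0],[0,0,0],100],
])

```text
time: 4.6
ee_pos: [0.6046, 0.0094, 0.2625]
tcp_rot: [180.0, -0.0, 77.4]
wrist_force: [-0.0, 0.7, -0.5]
opening: 0.085
grasp_force: 0.0
```

```bash
python3 - <<'E'
from h import *
rel([.6055,.009,.115],77.5)
im,d=camera("wrist");W=cloud("wrist",d)
def comps(m,s,mn=150):
    n,lab=cv2.connectedComponents((m&(d>0)).astype(np.uint8))
    for i in range(1,n):
        P=W[lab==i]
        if len(P)>mn: r=cv2.minAreaRect((P[:,:2]*1000).astype(np.float32));print(s,len(P),np.round(r[0],1),np.round(r[1],1),round(r[2],1),"z",np.median(P[:,2]).round(4),pix("wrist",P.mean(0)))
near=(abs(W[...,0]-.6)<.12)&(abs(W[...,1]+.04)<.16)
comps(near&(W[...,2]>.148)&(W[...,2]<.157),"cart")
comps(near&(W[...,2]>.120)&(W[...,2]<.140)&(W[...,1]<-.03),"handle")
comps(near&(W[...,2]>.089)&(W[...,2]<.098),"cover")
cv2.imwrite("pics/wrist2.png",im[...,::-1])
E
```

```text
t 4.6 pos [0.6046 0.0094 0.2625] rot [ 1.800e+02 -1.000e-02  7.744e+01] open 0.085 F [-0.   0.7 -0.5]
tool shift [-0.0002  0.0009  0.1475] az -0.06
cart 1006 [604.   11.2] [18.7 55.5] 78.3 z 0.1529 [257 175]
handle 746 [ 551.  -100.5] [90.6 11.9] 87.1 z 0.134 [235 269]
cover 21360 [603.8 -39.5] [260.  140.1] 87.1 z 0.0931 [268 189]
```

View pics/wrist2.png

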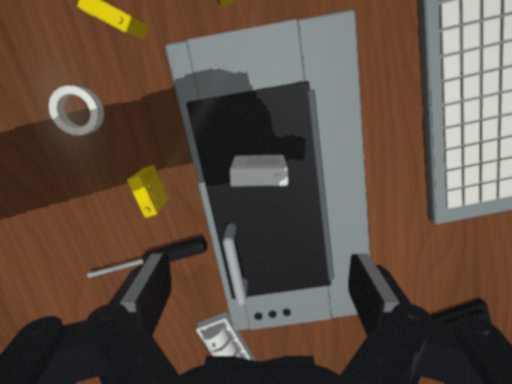

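Emit:
servo_tool([
  [[0,0,-0.5],[0.0007,0,0.02],100],
  [[0,0,0],[0,0,0.03],100],
  [[0,0,0],[0,0,0.03],100],
  [[0,0,0],[0,0,0.03],100],
  [[0,0,0],[0,0,0.02],100],
  [[0,0,0],[0,0,0.015],100],
  [[0,0,0],[0,0,0.0055],100],
  [[0,0,0],[0,0,0],100],
], force=25)

```text
time: 5.45
ee_pos: [0.6044, 0.0119, 0.1117]
tcp_rot: [-180.0, 0.0, 78.1]
wrist_force: [-0.2, -0.1, 0.3]
opening: 0.0855
grasp_force: 0.0
```

Emit:
servo_tool([
  [[0,0,0],[0,0,0],60],
  [[0,0,0],[0,0,0],60],
  [[0,0,0],[0,0,0],60],
  [[0,0,0],[0,0,0],60],
  [[0,0,0],[0,0,0],60],
  [[0,0,0],[0,0,0],60],
], force=25)

```text
time: 6.05
ee_pos: [0.6049, 0.0104, 0.1119]
tcp_rot: [180.0, 0.0, 78.0]
wrist_force: [1.1, -0.1, 0.7]
opening: 0.0511
grasp_force: 0.0
```

```bash
python3 - <<'E'
from h import *
o=get_obs();print(o["opening"],o["grasp_force"],o["wrist_force"])
im,d=camera("side");im2,_=camera("wrist")
a=cv2.resize(im[110:230,180:340,::-1],(640,480));b=cv2.resize(im2[100:384,100:420,::-1],(400,355))
cv2.imwrite("pics/s3.png",a)
W=cloud("wrist",_)
P=W[(_>0)&(abs(W[...,0]-.6)<.05)&(abs(W[...,1]-.01)<.04)&(W[...,2]>.147)&(W[...,2]<.158)]
print(len(P),cv2.minAreaRect((P[:,:2]*1000).astype(np.float32)) if len(P) else 0)
E
```

```text
0.05111100759464306 0.0 [ 1.14994806 -0.07518233  0.70233775]
3417 ((604.9003295898438, 11.283414840698242), (21.889892578125, 61.70237731933594), 77.94847106933594)
```

View pics/s3.png

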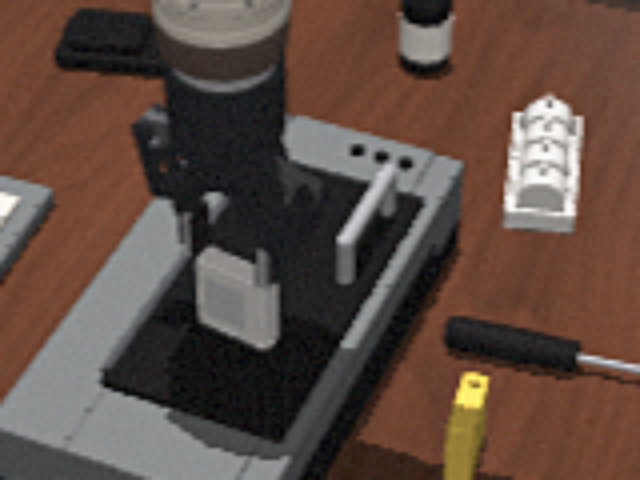

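```bash
python3 - <<'E'
from h import *
im,d=camera("side");W=cloud("side",d)
m=(d>0)&(abs(W[...,0]-.605)<.055)&(abs(W[...,1]-.01)<.035)&(W[...,2]>.1)&(W[...,2]<.2)
a=np.radians(-12);ex=np.array([np.cos(a),np.sin(a),0]);ey=np.array([-np.sin(a),np.cos(a),0])
L=W-np.array([.605,.010,.093]);l=(L@np.stack([ex,ey,[0,0,1]],1))*1000
for v in range(165,202,2):
    print(v,[ (u,*l[v,u].round().astype(int),int(im[v,u].mean())) for u in range(224,256,3) if m[v,u]])
E
```

```text
165 [(224, np.int64(38), np.int64(7), np.int64(91), 105), (227, np.int64(26), np.int64(9), np.int64(98), 42), (230, np.int64(28), np.int64(-7), np.int64(85), 22)]
167 [(224, np.int64(42), np.int64(2), np.int64(78), 100), (227, np.int64(28), np.int64(7), np.int64(89), 60), (230, np.int64(27), np.int64(-5), np.int64(80), 21)]
169 [(224, np.int64(40), np.int64(5), np.int64(74), 120), (227, np.int64(26), np.int64(11), np.int64(86), 75), (230, np.int64(27), np.int64(-3), np.int64(74), 31)]
171 [(227, np.int64(27), np.int64(10), np.int64(77), 76), (230, np.int64(28), np.int64(-4), np.int64(66), 17), (245, np.int64(-32), np.int64(11), np.int64(107), 30), (248, np.int64(-38), np.int64(6), np.int64(105), 28)]
173 [(227, np.int64(27), np.int64(10), np.int64(70), 85), (230, np.int64(26), np.int64(-1), np.int64(61), 120), (233, np.int64(15), np.int64(-1), np.int64(67), 144), (236, np.int64(12), np.int64(-10), np.int64(62), 131), (245, np.int64(-30), np.int64(9), np.int64(97), 112), (248, np.int64(-38), np.int64(6), np.int64(98), 27)]
175 [(230, np.int64(24), np.int64(2), np.int64(58), 159), (233
[... 2892 characters left out ...]
np.int64(32), 141), (248, np.int64(-27), np.int64(-8), np.int64(23), 130)]
191 [(236, np.int64(4), np.int64(5), np.int64(10), 131), (239, np.int64(-6), np.int64(6), np.int64(16), 118), (242, np.int64(-15), np.int64(5), np.int64(20), 135), (245, np.int64(-26), np.int64(5), np.int64(26), 138), (248, np.int64(-27), np.int64(-7), np.int64(16), 129)]
193 [(239, np.int64(-6), np.int64(6), np.int64(9), 145), (242, np.int64(-16), np.int64(6), np.int64(14), 135), (245, np.int64(-27), np.int64(7), np.int64(20), 133), (248, np.int64(-27), np.int64(-7), np.int64(9), 122)]
195 [(242, np.int64(-18), np.int64(9), np.int64(10), 130), (245, np.int64(-25), np.int64(5), np.int64(11), 135)]
197 []
199 []
201 []
```

```bash
python3 - <<'E'
from h import *
o=get_obs();R=Ro.from_euler("xyz",o["tcp_rot"],degrees=True).as_matrix()
im,d=camera("wrist");W=cloud("wrist",d);T=(W-o["ee_pos"])@R*1000
cv2.imwrite("pics/w4.png",im[...,::-1])
for u in list(range(196,320,8)):
    print(u,[(v,*T[v,u].round().astype(int).tolist(),int(im[v,u].mean())) for v in range(130,300,12) if d[v,u]>0 and abs(T[v,u,1])<60])
E
```

```text
196 [(130, 57, -40, 20, 55), (142, 50, -41, 19, 46), (154, 42, -41, 18, 42), (166, 34, -42, 19, 44), (178, 25, -42, 19, 44), (190, 17, -43, 18, 42), (202, 8, -43, 19, 44), (214, -1, -44, 19, 42), (226, -10, -45, 19, 43), (238, -19, -45, 19, 42), (250, 12, -29, -53, 146), (262, 13, -27, -65, 125), (274, 12, -26, -72, 43), (286, 7, -25, -74, 40), (298, 3, -25, -76, 38)]
204 [(130, 57, -35, 19, 46), (142, 50, -35, 19, 47), (154, 42, -36, 17, 42), (166, 34, -36, 18, 43), (178, 26, -37, 19, 43), (190, 17, -37, 20, 43), (202, 8, -38, 20, 41), (214, 0, -38, 18, 44), (226, -10, -39, 19, 44), (238, -19, -39, 19, 52), (250, 13, -25, -54, 42), (262, 8, -25, -56, 40), (274, 2, -25, -58, 38), (286, -3, -25, -59, 42), (298, -8, -25, -61, 47)]
212 [(130, 57, -30, 18, 44), (142, 50, -30, 19, 41), (154, 42, -31, 18, 45), (166, 34, -31, 19, 41), (178, 25, -32, 19, 41), (190, 17, -32, 18, 44), (202, 9, -32, 19, 45), (214, 0, -33, 19, 49), (226, 8, -27, -19, 168), (238, 9, -25, -35, 175), (250, 5, -24, -41, 208), (262, -2, -24, -41, 207), (274, -9, -25, -41, 176), (286, -60, -36, 20, 68), (298, -70, -36
[... 3979 characters left out ...]
 57, 31, 19, 81), (142, 49, 32, 21, 81), (154, 42, 32, 18, 80), (166, 34, 32, 18, 78), (178, 26, 33, 19, 79), (190, 17, 33, 19, 79), (202, 8, 34, 19, 43), (214, 0, 34, 18, 66), (226, -10, 35, 19, 77), (238, 8, 26, -34, 167), (250, 5, 25, -41, 206), (262, -2, 25, -41, 201), (274, -50, 37, 20, 129), (286, -59, 37, 18, 73), (298, -69, 37, 18, 67)]
316 [(130, 57, 36, 19, 84), (142, 50, 37, 19, 82), (154, 42, 37, 19, 81), (166, 34, 38, 20, 81), (178, 26, 38, 19, 80), (190, 17, 39, 19, 45), (202, 8, 39, 19, 43), (214, -1, 40, 19, 44), (226, -10, 40, 20, 75), (238, -19, 41, 19, 76), (250, 12, 26, -53, 55), (262, 8, 26, -57, 41), (274, 3, 26, -59, 39), (286, -1, 26, -62, 42), (298, -7, 26, -63, 40)]
```

View pics/w4.png

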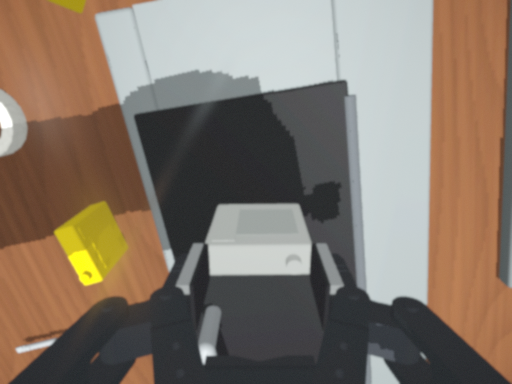

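```bash
python3 - <<'E'
from h import *
o=get_obs();R=Ro.from_euler("xyz",o["tcp_rot"],degrees=True).as_matrix()
im,d=camera("wrist");W=cloud("wrist",d);T=(W-o["ee_pos"])@R*1000
for u in (188,192,196,200,316,322,328,334):
    print(u,[(v,*T[v,u].round().astype(int).tolist(),int(im[v,u].mean())) for v in range(236,258,2) if d[v,u]>0 and abs(T[v,u,1])<60])
m=(d>0)&(abs(T[...,0])<16)&(abs(T[...,1])>24)&(abs(T[...,1])<50)&(T[...,2]<-5)
for s in(-1,1):
    P=T[m&(T[...,1]*s>0)]; print(s,np.percentile(P[:,2],[80,90,95,98,99.5]).round(1), P[P[:,2]>-46].mean(0))
E
```

```text
188 [(236, -17, -51, 19, 42), (238, -19, -51, 18, 42), (240, -20, -51, 18, 43), (242, -22, -51, 19, 43), (244, -24, -51, 19, 41), (246, -25, -51, 19, 44), (248, -27, -51, 18, 47), (250, -29, -51, 19, 52), (252, -30, -52, 19, 71), (254, 8, -34, -50, 102), (256, 12, -32, -59, 127)]
192 [(236, -18, -48, 20, 44), (238, -19, -48, 19, 43), (240, -21, -48, 19, 42), (242, -22, -48, 18, 52), (244, -24, -48, 19, 88), (246, 12, -32, -50, 117), (248, 12, -31, -52, 137), (250, 12, -31, -53, 145), (252, 12, -31, -54, 146), (254, 12, -30, -57, 145), (256, 12, -30, -59, 146)]
196 [(236, -17, -45, 19, 44), (238, -19, -45, 18, 42), (240, -20, -45, 18, 43), (242, -22, -45, 19, 74), (244, 12, -30, -48, 136), (246, 12, -30, -50, 145), (248, 12, -29, -52, 146), (250, 12, -29, -53, 145), (252, 12, -29, -54, 145), (254, 12, -29, -57, 144), (256, 12, -28, -59, 145)]
200 [(236, -17, -42, 18, 43), (238, -20, -42, 20, 45), (240, -21, -42, 19, 41), (242, -22, -42, 19, 74), (244, 12, -29, -47, 135), (246, 12, -28, -49, 144), (248, 12, -28, -51, 141), (250, 12, -27, -54, 130), (252, 12, -27, -55, 112), (254, 12, -
[... 576 characters left out ...]
8, 143)]
328 [(236, -17, 49, 19, 76), (238, -19, 49, 20, 76), (240, -21, 49, 19, 75), (242, -22, 50, 19, 75), (244, -24, 50, 20, 80), (246, -25, 49, 18, 96), (248, 13, 32, -52, 115), (250, 13, 32, -54, 130), (252, 13, 31, -56, 142), (254, 11, 32, -56, 143), (256, 12, 31, -59, 146)]
334 [(236, -17, 53, 19, 78), (238, -19, 54, 20, 76), (240, -21, 54, 19, 76), (242, -22, 54, 19, 76), (244, -24, 54, 18, 75), (246, -25, 54, 18, 76), (248, -26, 54, 18, 77), (250, -29, 54, 19, 74), (252, -30, 54, 18, 72), (254, 8, 36, -50, 56), (256, 8, 35, -52, 51)]
-1 [-70.  -56.7 -47.9 -34.4 -14.2] [  4.58358824 -25.56044493 -31.8765547 ]
1 [-69.1 -56.2 -48.  -40.2 -16.9] [  4.07410741  25.44899517 -34.61280106]
```

Emit:
servo_tool([
  [[0,0,0],[0,0,0],100],
  [[0,0,0],[0,0,0],100],
  [[0,0,0],[0,0,0],100],
  [[0,0,0],[0,0,0],100],
  [[0,0,0],[0,0,0.01],100],
  [[0,0,0],[0,0,0.015],100],
  [[0,0,0],[0,0,0.01],100],
  [[0,0,0],[0,0,0.006],100],
  [[0,0,0],[0,0,0],100],
])

```text
time: 7.2
ee_pos: [0.6041, 0.0104, 0.0693]
tcp_rot: [-179.9, 0.0, 78.0]
wrist_force: [0.6, 0.4, 0.5]
opening: 0.0855
grasp_force: 0.0
```

Emit:
servo_tool([
  [[0,0,0],[0,0,0],55],
  [[0,0,0],[0,0,0],55],
  [[0,0,0],[0,0,0],55],
  [[0,0,0],[0,0,0],55],
  [[0,0,0],[0,0,0],55],
  [[0,0,0],[0,0,0],55],
], force=25)

```text
time: 7.8
ee_pos: [0.6053, 0.0105, 0.0716]
tcp_rot: [179.9, -0.0, 78.0]
wrist_force: [0.1, -0.3, 5.2]
opening: 0.0557
grasp_force: 28.5
```

Emit:
servo_tool([
  [[0,0,0],[0,0,-0.005],55],
  [[0,0,0],[0,0,-0.01],55],
  [[0,0,0],[0,0,-0.015],55],
  [[0,0,0],[0,0,-0.02],55],
  [[0,0,0],[0,0,-0.02],55],
  [[0,0,0],[0,0,0],55],
  [[0,0,0],[0,0,0],55],
])

```text
time: 8.5
ee_pos: [0.6053, 0.0104, 0.1415]
tcp_rot: [179.9, -0.0, 78.0]
wrist_force: [-0.2, 0.7, -0.6]
opening: 0.0555
grasp_force: 28.1
```

```bash
cat >> h.py <<'E'
def held():
    o=get_obs();R=Ro.from_euler("xyz",o["tcp_rot"],degrees=True).as_matrix()
    im,d=camera("wrist");W=cloud("wrist",d);T=(W-o["ee_pos"])@R*1000
    m=(d>0)&(abs(T[...,0])<30)&(abs(T[...,1])<24)&(T[...,2]>-100)
    P=T[m]
    # near face (tool x>0) and top
    f=P[(P[:,0]>4)&(P[:,0]<16)];print("face x",np.median(f[:,0]).round(1),"z pct",np.percentile(f[:,2],[1,5,95,99]).round(1), len(f))
    z=np.round(P[:,2]);h=np.bincount((z+100).astype(int));print("top-ish z",np.argmax(h[:120])-100, "x range of z<top+3", )
    A=np.c_[f[:,1],f[:,2],np.ones(len(f))];print("face fit",np.linalg.lstsq(A,f[:,0],rcond=None)[0].round(3))
E
python3 - <<'E'
from h import *
print(get_obs()["grasp_force"]);held()
im,d=camera("side");W=cloud("side",d)
P=W[(d>0)&(abs(W[...,0]-.605)<.025)&(abs(W[...,1]-.015)<.015)&(W[...,2]>.105)&(W[...,2]<.24)&(im.mean(-1)>110)];print("side z",np.percentile(P[:,2],[1,5,50,95,99]).round(4),len(P))
rel([.519,.340,.140],97.2)
E
```

```text
28.09490203857422
face x 8.1 z pct [-81.2 -80.5  49.5  50.4] 9029
top-ish z -80 x range of z<top+3
face fit [-6.000e-03  2.100e-02  9.137e+00]
side z [0.1652 0.169  0.2029 0.2245 0.231 ] 306
t 8.6 pos [0.6046 0.0105 0.1401] rot [-1.7994e+02  1.0000e-02  7.7980e+01] open 0.0558 F [ 0.1  0.3 -1.6]
tool shift [ 3.045e-01 -1.523e-01  2.000e-04] az -19.22
```

Emit:
servo_tool([
  [[0,0,0],[0.02,-0.01,0],55],
  [[0,0,0],[0.04,-0.02,0],55],
  [[0,0,0],[0.045,-0.0225,0],55],
  [[0,0,0],[0.045,-0.0225,0],55],
  [[0,0,0],[0.045,-0.0225,0],55],
  [[0,0,0],[0.045,-0.0225,0],55],
  [[0,0,0],[0.04,-0.02,0],55],
  [[0,0,0],[0.0245,-0.0123,0],55],
  [[0,0,-6.4],[0,0,0],55],
  [[0,0,-6.4],[0,0,0],55],
  [[0,0,-6.4],[0,0,0],55],
  [[0,0,0],[0,0,0],55],
])

```text
time: 9.8
ee_pos: [0.5192, 0.3387, 0.1398]
tcp_rot: [-179.9, 0.0, 97.3]
wrist_force: [-0.5, -0.1, -0.3]
opening: 0.0555
grasp_force: 28.0
```

Emit:
servo_tool([
  [[0,0,0],[0,0,0.03],55],
  [[0,0,0],[0,0,0.02],55],
  [[0,0,0],[0,0,0.01],55],
  [[0,0,0],[0,0,0],55],
  [[0,0,0],[0,0,0],55],
])

```text
time: 10.3
ee_pos: [0.5199, 0.3388, 0.0816]
tcp_rot: [180.0, -0.0, 97.1]
wrist_force: [-0.5, 0.2, 0.3]
opening: 0.056
grasp_force: 28.0
```

```bash
python3 - <<'E'
from h import *
rel([.519,.340,-.0165],97.2)
im,d=camera("wrist");W=cloud("wrist",d)
o=get_obs();e=o["ee_pos"]
def comps(W,d,z0,z1,s,mn=100):
    m=(d>0)&(W[...,2]>z0)&(W[...,2]<z1)&(abs(W[...,0]-.52)<.1)&(abs(W[...,1]-.34)<.12)
    n,lab=cv2.connectedComponents(m.astype(np.uint8))
    for i in range(1,n):
        P=W[lab==i]
        if len(P)>mn: r=cv2.minAreaRect((P[:,:2]*1000).astype(np.float32));print(s,len(P),np.round(r[0],1),np.round(r[1],1),round(r[2],1),"z",np.median(P[:,2]).round(4))
comps(W,d,.058,.067,"w stock")
t=e[2]+.081
comps(W,d,t-.004,t+.004,"w held top")
for c in ("scene","side"):
    im2,d2=camera(c);W2=cloud(c,d2)
    comps(W2,d2,.057,.067,c+" stock",40);comps(W2,d2,t-.004,t+.004,c+" held top",30)
cv2.imwrite("pics/w5.png",im[...,::-1])
E
```

```text
t 10.3 pos [0.5199 0.3388 0.0816] rot [ 1.7998e+02 -1.0000e-02  9.7110e+01] open 0.056 F [-0.5  0.2  0.3]
tool shift [ 0.0013 -0.0008  0.0981] az -0.09
w stock 477 [613.3 415.1] [39.4 13.2] 89.7 z 0.0631
w stock 2404 [511.8 398.1] [56.1 19.2] 8.6 z 0.0634
w stock 2136 [515.4 369.2] [56.  18.1] 6.9 z 0.0634
w held top 6573 [520.7 340.9] [79.2 23.8] 7.1 z 0.1633
scene stock 150 [524.6 310.4] [57.1 18.1] 7.3 z 0.0622
scene stock 79 [607.  234.5] [17.4 28.9] 0.0 z 0.0596
scene stock 159 [517.5 368.1] [57.7 18.3] 8.1 z 0.0627
scene stock 171 [514.1 396.6] [55.5 18.8] 6.9 z 0.0623
side stock 44 [509.2 313.9] [36.1 17.9] 36.2 z 0.0618
side stock 187 [516.2 366.4] [57.  20.5] 7.1 z 0.0633
side stock 193 [512.4 395.3] [55.8 19.8] 5.9 z 0.0635
side held top 163 [522.6 337.7] [73.9 24.4] 6.0 z 0.1638
```

View pics/w5.png

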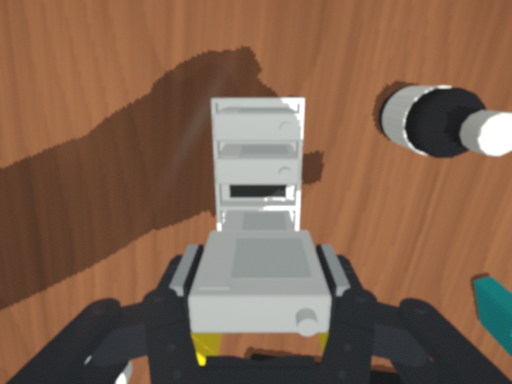

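Emit:
servo_tool([
  [[0,0,0],[0.0013,-0.0008,0.01],55],
  [[0,0,0],[0,0,0.02],55],
  [[0,0,0],[0,0,0.02],55],
  [[0,0,0],[0,0,0.02],55],
  [[0,0,0],[0,0,0.01],55],
  [[0,0,0],[0,0,0.006],55],
  [[0,0,0],[0,0,0.005],55],
  [[0,0,0],[0,0,0.003],55],
  [[0,0,0],[0,0,0],55],
  [[0,0,0],[0,0,0],55],
])

```text
time: 11.45
ee_pos: [0.519, 0.3402, -0.0125]
tcp_rot: [180.0, -0.0, 97.2]
wrist_force: [0.4, 0.0, -0.7]
opening: 0.0551
grasp_force: 28.0
```

Emit:
servo_tool([
  [[0,0,0],[0,0,0.001],55],
  [[0,0,0],[0,0,0.001],55],
  [[0,0,0],[0,0,0.001],55],
  [[0,0,0],[0,0,0],55],
])

```text
time: 11.85
ee_pos: [0.5186, 0.3399, -0.0163]
tcp_rot: [-180.0, 0.0, 97.2]
wrist_force: [0.9, 0.1, -0.8]
opening: 0.0554
grasp_force: 28.0
```

Emit:
servo_tool([
  [[0,0,0],[0,0,0.0008],55],
  [[0,0,0],[0,0,0.0007],55],
  [[0,0,0],[0,0,0],55],
])

```text
time: 12.15
ee_pos: [0.5187, 0.34, -0.0164]
tcp_rot: [180.0, -0.0, 97.2]
wrist_force: [-3.7, -2.3, 9.1]
opening: 0.0558
grasp_force: 28.9
```

```bash
python3 - <<'E'
from h import *
o=get_obs();print(o["ee_pos"],o["wrist_force"])
for c in ("wrist","side"):
    im,d=camera(c);W=cloud(c,d)
    for n,y0,y1 in (("held",.326,.354),("nb",.358,.380)):
        L=(d>0)&(abs(W[...,0]-.518)<.022)&(W[...,1]>y0)&(W[...,1]<y1)&(W[...,2]>.05)&(W[...,2]<.075)
        z=W[L][:,2];print(c,n,len(z),np.percentile(z,[25,50,75]).round(4) if len(z) else 0)
cv2.imwrite("pics/s6.png",cv2.resize(im[230:384,130:310,::-1],(720,592) if 0 else (700,599)))
E
```

```text
[ 0.51871602  0.34001521 -0.01638985] [-3.65671801 -2.29229664  9.1493587 ]
wrist held 6629 [0.0603 0.0646 0.0652]
wrist nb 6497 [0.062  0.0628 0.0634]
side held 153 [0.0588 0.0638 0.0667]
side nb 186 [0.0603 0.0627 0.0646]
```

View pics/s6.png

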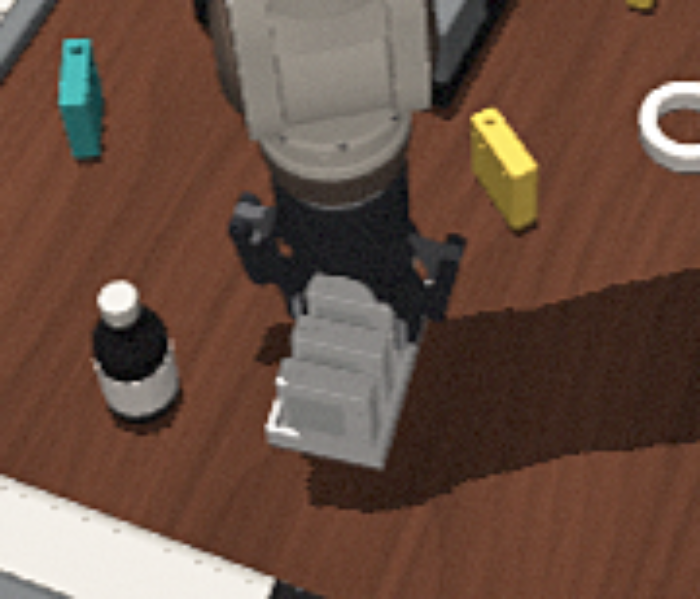

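Emit:
servo_tool([
  [[0,0,0],[0,0,-0.0005],55],
  [[0,0,0],[0,0,0],80],
  [[0,0,0],[0,0,0],85],
  [[0,0,0],[0,0,0],90],
  [[0,0,0],[0,0,0],90],
  [[0,0,0],[0,0,0],90],
])

```text
time: 12.85
ee_pos: [0.5187, 0.34, -0.0173]
tcp_rot: [-180.0, 0.0, 97.2]
wrist_force: [-0.7, -0.7, 0.3]
opening: 0.0767
grasp_force: 0.0
```

Emit:
servo_tool([
  [[0,0,0],[0,0,-0.005],90],
  [[0,0,0],[0,0,-0.01],90],
  [[0,0,0],[0,0,-0.02],90],
  [[0,0,0],[0,0,-0.03],90],
  [[0,0,0],[0,0,-0.04],90],
  [[0,0,0],[0,0,-0.04],90],
  [[0,0,0],[0,0,-0.04],90],
  [[0,0,0],[0,0,-0.02],90],
  [[0,0,0],[0,0,0],90],
  [[0,0,0],[0,0,0],90],
])

```text
time: 13.85
ee_pos: [0.5189, 0.3401, 0.1884]
tcp_rot: [179.9, -0.0, 97.2]
wrist_force: [-0.0, -0.1, -0.5]
opening: 0.0769
grasp_force: 0.0
```

```bash
python3 - <<'E'
from h import *
im,d=camera("wrist");W=cloud("wrist",d)
m=(d>0)&(W[...,2]>.055)&(W[...,2]<.0675)&(abs(W[...,0]-.52)<.1)&(abs(W[...,1]-.34)<.12)
n,lab=cv2.connectedComponents(m.astype(np.uint8))
for i in range(1,n):
    P=W[lab==i]
    if len(P)>100: r=cv2.minAreaRect((P[:,:2]*1000).astype(np.float32));print(len(P),np.round(r[0],1),np.round(r[1],1),round(r[2],1),"z",np.median(P[:,2]).round(4))
rel([.551,-.102,.20],87)
E
```

```text
225 [613.1 414.5] [39.1 12.8] 89.2 z 0.0626
1092 [510.7 397.4] [55.1 17.7] 7.3 z 0.0617
988 [514.8 369. ] [55.6 17.4] 6.9 z 0.0617
961 [518.6 339.3] [55.2 19.2] 8.0 z 0.0637
888 [522.1 311.9] [55.  18.1] 7.2 z 0.0617
367 [604. 235.] [18.1 29.5] 2.7 z 0.0587
t 13.9 pos [0.5186 0.3398 0.1873] rot [-1.7996e+02  2.0000e-02  9.7180e+01] open 0.0769 F [ 0.   0.1 -1.3]
tool shift [-0.4424 -0.023  -0.0125] az 10.18
```

Emit:
servo_tool([
  [[0,0,5.1],[0,0,0],90],
  [[0,0,5.1],[0,0,0],90],
  [[0,0,0],[-0.044,0.0056,0],90],
  [[0,0,0],[-0.044,0.0056,0],90],
  [[0,0,0],[-0.044,0.0056,0],90],
  [[0,0,0],[-0.044,0.0056,0],90],
  [[0,0,0],[-0.044,0.0056,0],90],
  [[0,0,0],[-0.044,0.0056,0],90],
  [[0,0,0],[-0.044,0.0056,0],90],
  [[0,0,0],[-0.044,0.0056,0],90],
  [[0,0,0],[-0.044,0.0056,0],90],
  [[0,0,0],[-0.044,0.0056,0],90],
])

```text
time: 15.1
ee_pos: [0.5506, -0.1041, 0.1865]
tcp_rot: [-179.9, -0.0, 87.0]
wrist_force: [0.4, 0.1, -0.2]
opening: 0.0767
grasp_force: 0.0
```

Emit:
servo_tool([
  [[0,0,0],[0,0,0],90],
  [[0,0,0],[0,0,0],90],
])

```text
time: 15.3
ee_pos: [0.5508, -0.1031, 0.1865]
tcp_rot: [-179.9, -0.0, 86.8]
wrist_force: [1.0, 1.1, -0.9]
opening: 0.077
grasp_force: 0.0
```

```bash
python3 - <<'E'
from h import *
rel([.5515,-.1025,.07],87)
for c in ("wrist","side","scene"):
    im,d=camera(c);W=cloud(c,d)
    for lo,hi,s,x0 in ((.124,.140,"bar",.551),):
        P=W[(d>0)&(W[...,2]>lo)&(W[...,2]<hi)&(abs(W[...,0]-x0)<.02)&(abs(W[...,1]+.1)<.07)]
        if len(P)>30: print(c,s,len(P),cv2.minAreaRect((P[:,:2]*1000).astype(np.float32)),np.percentile(P[:,2],[50,90]).round(4))
    for r in mark_of("cover_handle",c)[:2]: print(round(r["score"],2),toW(c,r["xyz"]).round(4))
    for r in mark_of("cover_hinge",c)[:2]: print("hinge",round(r["score"],2),toW(c,r["xyz"]).round(4))
E
```

```text
t 15.3 pos [ 0.5508 -0.1031  0.1865] rot [-1.7986e+02 -3.0000e-02  8.6850e+01] open 0.077 F [ 1.   1.1 -0.9]
tool shift [0.0006 0.001  0.1165] az -0.15
wrist bar 1578 ((550.6773071289062, -100.77975463867188), (90.22067260742188, 11.853074073791504), 87.29244232177734) [0.1343 0.1357]
0.79 [ 0.5458 -0.1054  0.1315]
hinge 0.89 [ 0.6685 -0.0404  0.0839]
side bar 105 ((550.7984619140625, -103.775146484375), (93.4681167602539, 11.998018264770508), 86.42843627929688) [0.1346 0.1375]
0.65 [ 0.5486 -0.1051  0.1295]
hinge 0.6 [ 0.6723 -0.0465  0.0868]
scene bar 121 ((553.1250610351562, -102.42256164550781), (89.37600708007812, 11.758378028869629), 87.16239166259766) [0.1327 0.1351]
0.84 [ 0.5495 -0.0995  0.1313]
hinge 0.93 [ 0.6683 -0.04    0.0844]
```

Emit:
servo_tool([
  [[0,0,0],[0,0,0.03],90],
  [[0,0,0],[0,0,0.03],90],
  [[0,0,0],[0,0,0.025],70],
  [[0,0,0],[0,0,0.02],70],
  [[0,0,0],[0,0,0.01],70],
  [[0,0,0],[0,0,0.0015],70],
  [[0,0,0],[0,0,0],70],
])

```text
time: 16.45
ee_pos: [0.5518, -0.1023, 0.0721]
tcp_rot: [180.0, 0.0, 87.0]
wrist_force: [0.5, 0.3, 0.7]
opening: 0.0599
grasp_force: 0.0
```

Emit:
servo_tool([
  [[0,0,0],[0,0,0],20],
  [[0,0,0],[0,0,0],10],
  [[0,0,0],[0,0,0],5],
  [[0,0,0],[0,0,0],5],
  [[0,0,0],[0,0,0],5],
  [[0,0,0],[0,0,0],5],
  [[0,0,0],[0,0,0],5],
  [[0,0,0],[0,0,0],5],
], force=30)

```text
time: 17.25
ee_pos: [0.55, -0.1024, 0.0721]
tcp_rot: [-179.9, 0.0, 87.0]
wrist_force: [-9.2, 0.7, 6.9]
opening: 0.0105
grasp_force: 29.7
```

```bash
python3 - <<'E'
from h import *
o=get_obs();print(o["opening"],o["grasp_force"],o["wrist_force"],o["ee_pos"],o["tcp_rot"],np.round(o["q"],1))
R=Ro.from_euler("xyz",o["tcp_rot"],degrees=True).as_matrix()
im,d=camera("wrist");W=cloud("wrist",d);T=(W-o["ee_pos"])@R*1000
m=(d>0)&(T[...,0]>9)&(T[...,0]<15)&(abs(T[...,1])>8)&(abs(T[...,1])<18)&(T[...,2]<15)
P=T[m];print("tip z",np.percentile(P[:,2],[50,90,98]).round(1),len(P))
im,d=camera("side");cv2.imwrite("pics/s7.png",cv2.resize(im[110:230,180:340,::-1],(640,480)))
E
```

```text
0.010517867965950898 29.69740927219391 [-9.21370258  0.68670903  6.87648361] [ 0.54998212 -0.10235027  0.07207564] [-1.79870582e+02  8.07479777e-03  8.69679373e+01] [-10.5   5.7  -2.4  82.   -0.   82.5]
tip z [-84.7 -21.7 -20.4] 3154
```

View pics/s7.png

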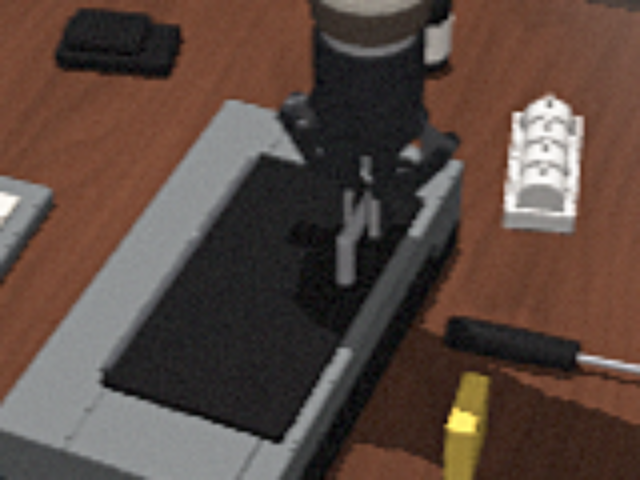

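```bash
python3 -c "
import numpy as np
p=np.arctan2(44,115);r=np.hypot(44,115)
t=np.radians(np.arange(0,51,5))
x=r*(np.cos(p)-np.cos(p+t));z=r*(np.sin(p+t)-np.sin(p))
print(np.c_[np.diff(x),-np.diff(z)].round(1).tolist(),x[-1],z[-1])"
```

```text
[[4.3, -9.9], [5.1, -9.4], [5.9, -9.0], [6.7, -8.4], [7.4, -7.8], [8.0, -7.1], [8.6, -6.4], [9.2, -5.6], [9.6, -4.8], [10.0, -3.9]] 74.78538038328301 72.3777657848902
```

Emit:
servo_tool([
  [[0,0,0],[0,0.0043,-0.0099],5],
  [[0,0,0],[0,0.0051,-0.0094],5],
  [[0,0,0],[0,0.0059,-0.009],5],
  [[0,0,0],[0,0.0067,-0.0084],5],
  [[0,0,0],[0,0,0],5],
], force=40)

```text
time: 17.85
ee_pos: [0.5713, -0.1035, 0.1098]
tcp_rot: [-179.8, 0.0, 87.0]
wrist_force: [-18.7, 0.8, 10.5]
opening: 0.0108
grasp_force: 40.0
```

```bash
cat >> h.py <<'E'
def cover(cams=("side","scene","wrist")):
    o=get_obs();print("t",round(o["time"],2),"ee",np.round(o["ee_pos"],4),"F",np.round(o["wrist_force"],1),"open",round(o["opening"],4),"grip",round(o["grasp_force"],1))
    a=np.radians(-2.9);ex=np.array([np.cos(a),np.sin(a),0]);ey=np.array([-np.sin(a),np.cos(a),0])
    h=np.array([.6685,-.043,.085])
    for c in cams:
        im,d=camera(c);W=cloud(c,d);L=(W-h)@np.stack([ex,ey,[0,0,1]],1)
        m=(d>0)&(L[...,1]>-.01)&(L[...,1]<.122)&(L[...,0]>-.15)&(L[...,0]<.01)&(L[...,2]>.012)&(L[...,2]<.16)&(im.max(-1)<90)
        P=L[m][:,[0,2]]
        if len(P)<80: print(c,len(P));continue
        A=P.copy()
        for _ in range(6):
            mu=A.mean(0);v=np.linalg.svd(A-mu,full_matrices=False)[2][0];n=np.array([-v[1],v[0]])
            r=(P-mu)@n;A=P[abs(r)<max(.003,np.median(abs(r)))]
        if v[0]>0:v=-v
        n=np.array([v[1],-v[0]]) ; print(c,len(P),len(A),"cover angle",np.degrees(np.arctan2(v[1],-v[0])).round(2),"offset from hinge mm",(mu@n*1000).round(1))
E
python3 -c "
from h import *
cover()"
```

```text
t 17.85 ee [ 0.5713 -0.1035  0.1098] F [-18.7   0.8  10.5] open 0.0108 grip 40.0
side 1301 1212 cover angle 19.45 offset from hinge mm 10.0
scene 2027 1964 cover angle 19.24 offset from hinge mm 8.1
wrist 30042 30005 cover angle 19.13 offset from hinge mm 8.0
```

Emit:
servo_tool([
  [[0,0,0],[0,-0.0015,-0.0015],5],
  [[0,0,0],[0,0.0074,-0.0078],5],
  [[0,0,0],[0,0.008,-0.0071],5],
  [[0,0,0],[0,0.0086,-0.0064],5],
  [[0,0,0],[0,0.0092,-0.0056],5],
  [[0,0,0],[0,0,0],5],
  [[0,0,0],[0,0,0],5],
])

```text
time: 18.7
ee_pos: [0.6042, -0.1053, 0.1388]
tcp_rot: [-180.0, 0.0, 87.0]
wrist_force: [-11.4, 1.1, 14.4]
opening: 0.0106
grasp_force: 40.4
```

```bash
python3 -c "
from h import *
cover()"
```

```text
t 18.7 ee [ 0.6042 -0.1053  0.1388] F [-11.4   1.1  14.4] open 0.0106 grip 40.4
side 834 779 cover angle 39.19 offset from hinge mm 10.4
scene 2289 2221 cover angle 39.28 offset from hinge mm 8.6
wrist 25619 25316 cover angle 39.3 offset from hinge mm 8.2
```

Emit:
servo_tool([
  [[0,0,0],[0,-0.0005,-0.0015],5],
  [[0,0,0],[0,0.0096,-0.0048],5],
  [[0,0,0],[0,0.01,-0.0039],5],
  [[0,0,0],[0,0.0014,-0.0005],5],
  [[0,0,0],[0,0,0],5],
  [[0,0,0],[0,0,0],5],
])

```text
time: 19.45
ee_pos: [0.6252, -0.1064, 0.1488]
tcp_rot: [180.0, 0.0, 87.0]
wrist_force: [-6.2, -0.3, 9.2]
opening: 0.0104
grasp_force: 41.2
```

```bash
python3 -c "
from h import *
cover()"
```

```text
t 19.45 ee [ 0.6252 -0.1064  0.1488] F [-6.2 -0.3  9.2] open 0.0104 grip 41.2
side 503 445 cover angle 49.74 offset from hinge mm 10.7
scene 2266 2216 cover angle 50.21 offset from hinge mm 8.8
wrist 23364 22708 cover angle 50.1 offset from hinge mm 8.3
```

```bash
python3 -c "
from h import *
im,d=camera('scene');W=cloud('scene',d)
P=W[(d>0)&(abs(W[...,0]-.52)<.06)&(abs(W[...,1]-.34)<.014)&(W[...,2]>.058)&(W[...,2]<.068)];print(len(P),cv2.minAreaRect((P[:,:2]*1000).astype(np.float32)))
cover(('wrist',))
print(job_done())"
```

```text
159 ((520.7468872070312, 338.8226013183594), (57.77627944946289, 18.89105987548828), 7.981135368347168)
t 19.65 ee [ 0.6251 -0.1064  0.1487] F [-6.1 -0.4  9.4] open 0.0102 grip 41.2
wrist 23388 22716 cover angle 50.1 offset from hinge mm 8.3
the job is handed in; nothing more can be done
None
```

The cartridge stands upright in the free rack bay, released, and the cover is held by its handle at about 50° (cameras read 49.7–50.2°); the job was handed in at about 19.7 s, and no verdict came back.

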